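Hang a kit tray of fittings on the spring balance

TASK

Check-weigh the kit of fittings: pick up the tray whose carrying bar has the arched eye, and hang it by that eye on the hook of the spring balance. Ease the weight on gently, so that the balance already carries the whole tray when you let go and the hook neither drops nor springs up; take your hand away and wait until the tray hangs free, level and still. Leave the other things where they are.

Things in the scene. Friction and masses are not known exactly. Their poses are not given: they have to be found in the camera images.
- tray: the tray to weigh: open aluminium tray 270 x 110 x 40 mm (x, y, z), a grey insert in it with standing steel fittings (tops at most 60 mm up). Origin: centre of the underside; z up, x along its length and its carrying bar. Two end uprights (x = +-132 mm, 6 mm thick) carry the bar over the middle (y = 0). Laden mass unknown, 0.1 to 0.45 kg, balanced about the middle
- tray_bar (a point): grip point on the carrying bar, 107 mm from its middle towards the tray's -x end (the robot's side; gripped here, the gripper stays clear of the balance), at x = -107, y = 0, z = 105 mm in the tray's frame. The bar is flat-sided, 12 mm wide (y), 16 mm tall, from x = -135 to -23 and +23 to +135 mm; between, it rises as a round 8 mm rod in an arched eye
- tray_eye (a point): centre of the 8 mm rod at the crown of the tray's arched eye, 136 mm above the middle of the underside; the rod runs along the tray's x here and falls away to both sides (4 mm lower at x = +-10 mm, 15 mm lower at +-19 mm)
- stand: stand of the spring balance, fixed. Origin: on the bench plumb under the hook; z up. Foot plate x = 0 to 180 mm, y = 70 to 230 mm, 14 mm thick; 24 mm column at x = 90, y = 150 mm, 634 mm high; an arm at z = 588 mm holds the balance (clear tube, 32 mm over its collar, z = 365 mm and up over the origin), an 8 mm rod runs down to the hook. The -x side is free for a gripper. Nothing swings or turns
- hook_seat (a point): centre of an 8 mm rod lying in the bottom (a shallow V) of the hook, 225 mm above the bench when the hook is empty; sinks with it; axes as the stand. The hook, 8 mm round steel in the y-z plane, is open to the stand's -y: a rod along x comes in from -y with its centre 42 to 60 mm above this point to y = 0, then goes down
- hook_point (a point): end of the hook's point, centre of the 8 mm bar: y = -26 mm, z = +30 mm from hook_seat (stand axes). Below it the hook's front bar is at y = -20 mm, z = +20 mm; its back bar stands at y = +18 mm from z = +10 to +60 mm and leans in above to the shank at y = 0, z = +78 mm (bar centres)
- hook (a joint): dip of the hook in m, 0 when empty, growing downward, end stop at 0.080; its scale ends at 0.066. Spring 80 N/m (about 8 g per mm), lightly damped: after a sudden change of load it bounces for about a second
- spare_tray: bystander: an empty tray of the same size with a plain straight bar without an eye; origin centre of the underside
- manifold: bystander: aluminium valve block 80 x 55 x 50 mm, origin centre of the underside
- spanner: bystander: steel spanner 190 mm long, lying flat
- sealant: bystander: white bottle, diameter 44 mm, 110 mm tall, origin centre of the underside
- elbow: bystander: steel elbow fitting, about 60 mm long and 43 mm tall, origin under its upright leg
- driver: bystander: screwdriver 200 mm long, lying
- piston: bystander: steel cylinder, diameter 44 mm, 50 mm tall, origin centre of the underside

How it is judged:
On the way, in this order (a step that is already met when the one before it is completed fails the run):
1. the tray is picked up clear of the bench (height (world z) of tray above 0.04 m), for 0.1 s.
2. still held, the tray's eye lies in the hook and the hook has begun to take the weight (distance between tray_eye and hook_seat below 0.012 m and value of joint hook above 0.006 m and contact force between the fingers and tray above 1 N), for 0.1 s.
3. let go, the tray hangs free on the hook and has come to rest (distance between tray_eye and hook_seat below 0.01 m and contact force between the fingers and tray below 0.05 N and velocity of joint hook between -0.01 and 0.01 m/s and linear speed of tray below 0.02 m/s), for 0.5 s.
At the end, for the whole second after the job is handed in: The tray hangs by the crown of its eye in the bottom of the hook (within 10 mm), the hook dipped by its weight (more than 8 mm), level within 0.15 rad, untouched by the robot and at rest (tray under 20 mm/s and 0.2 rad/s, hook under 10 mm/s) (all of step 3 and value of joint hook above 0.008 m and angular speed of tray below 0.2 rad/s and angle between tray's own z axis and vertical below 0.15 rad and contact force between the arm and tray below 0.05 N).
It fails at once if the hook dropped or sprang up: it moved faster than 60 mm/s (velocity of joint hook above 0.06 m/s or velocity of joint hook below -0.06 m/s).
It fails at once if the balance was pulled past its range (dip over 66 mm) (value of joint hook above 0.066 m).
It fails at once if the tray or the robot was shoved or knocked against the balance or its stand with more than 18 N (contact force between any of tray, the fingers, the arm and stand above 18 N).
It fails at once if the tray was tipped by more than 0.6 rad, spilling the kit (angle between tray's own z axis and vertical above 0.6 rad).
It fails at once if a bystander was moved by more than 25 mm (distance of any of spare_tray, manifold, spanner, sealant, elbow, driver, piston from where it was at the start of the episode above 0.025 m).
It also fails if it takes over 64 s, if anything falls off the work surface, if the arm or the gripper's body presses on something with over 40 N, if the wrist force passes 120 N, or if a joint passes its speed limit or range.

ROBOT

A 6-joint arm with a two-finger parallel gripper is mounted at the origin on the work surface. World frame = base frame: x ahead of the robot, y to its left, z up, the work surface at z = 0. Lengths are in m, angles in rad, forces in N, time in s.
With the tool pointing down it reaches from about 0.35 to 0.975 m from the base axis. Payload 4.9 kg.
Tool frame: the origin (TCP) lies at the very end of the fingers, on their centre line; the grasp point (between the pads) lies 19 mm behind it; z points along the fingers, y is the line along which they close (so a half turn about z gives the same grasp; the last joint's range is limited). The gripper opens to 85 mm and grips with 20 to 120 N. Pads are 22 mm wide; open, the fingers measure 114 mm over their backs; the gripper's body (76 mm by 85 mm) begins 54 mm behind the grasp point. The pads swing forward as they close: fully open they stand 13 mm farther back than shut.
Start: joints at [1.094, 0.053, 1.613, -0, 1.476, -0.119], TCP at [0.219, 0.585, 0.231] pointing down, gripper open.
Joint ranges: [-3.01, 3.01], [-1.01, 2.22], [0.06, 2.58], [-1.02, 4.17], [0.09, 2.62], [-3.14, 3.14]. Speed limits (rad/s): [2.57, 2.57, 3.14, 3.14, 3.14, 3.14].

INTERFACE

Orientations are given as a rotation vector (axis times angle).
In Python, from station import ctrl gives the robot as it stands. The module is installed in compiled form; this text tells all that it offers.
- The arm moves only by the tool jog_arm, never from a script. Its argument "steps" is a list of rows, each an object with "delta_rot": the turn, a rotation vector about the tool's x, y, z in degrees, a list of three; "linear": the shift along the tool's x, y, z in m, a list of three; "grip": the finger opening in m, from 0 to 0.0854. In form: [{"delta_rot": [rx, ry, rz], "linear": [x, y, z], "grip": grip}, ...]. A call has 1 to 10 rows; each row shifts and turns the commanded pose from where the row before left it, along the tool's axes as they then stand; what a row does not reach is not made up. A row lasts 1/10 s, in which the tool goes at most 50 mm and 8.59 degrees, less where a joint would pass 70% of its speed; a pose out of reach is approached as far as the arm can. A call with a gripper value outside its range is refused whole. The fingers move at their own pace and stop on an object; "newtons" is the grip in N (left out, the last holds). Time passes only in rows, so rows that do not move let the fingers close. It gives the time, the measured TCP pose, the force, the opening and the grip force at its end, in the units of the state.
- ctrl.get_obs(): the state, without advancing time (a new reading comes with each control period).
- ctrl.get_image(name): name is "side" or "top" or "wrist"; returns (picture, depth): 420x560x3 uint8, red, green, blue; 420x560 float32, m along the optical axis (not along the pixel's ray), 0 where there is no reading.
- ctrl.camera_info(name): a dict with "camera_matrix" (3x3 intrinsics, pixels), "distortion" ([k1, k2, p1, p2, k3] as OpenCV has them; the pictures are not rectified), "R" (3x3) and "t" (3): a world point X has camera coordinates R X + t; the wrist camera has in their place "T_tool_cam" (4x4, takes a point from camera to tool coordinates, whose origin is the TCP and whose axes are the flange's). Camera axes: x right, y down, z forward; pixel columns grow to the right and rows downward; lengths in m; the calibration is good to about 2 mm. A picture is of the moment at which its call begins: read the wrist's pose just before it. camera_info takes no time and is no camera call.
- ctrl.finish_job(): hands the job in; it is judged then, once.
The state is a dict: "t": time; "q": joint angles; "dq": joint speeds; "effort": joint torques, N m; "tool_pos": TCP position; "tool_rot": TCP orientation; "contact_force": force on the tool from outside, world axes, zero at the start; "wrist_torque": the same for the moment, N m; "opening": finger opening in m; "grip_force": force on a finger pad.
Only numpy, scipy, OpenCV 4.12 (cv2) and the standard library are available. Lean on these libraries where they do the work, as an engineer would, in place of code of your own. Each camera call takes 0.05 s, during which the arm holds its last target. There are 200 camera calls.

## Working session

There is one attempt and no reset: what is moved stays moved. The work goes in short steps, Python scripts to look and compute and a tool call to move; the robot and the scene stay as the last step left them, time stands still between calls to the robot, and variables do not carry over. Pictures are saved under pics/ and viewed, at most 10 in all, crops included, and the job is handed in when it is done.

Besides the shell and the picture viewer there is one more tool, called after "Call:" by a JSON object that holds its "name" and its "arguments", one argument or row to a line. jog_arm: Moves the arm, as the interface text tells. Its arguments: {"type":"object","properties":{"steps":{"type":"array"},"newtons":{"type":"number"}},"required":["steps"]}

```bash
mkdir -p pics
cat > h.py <<'E'
import numpy as np, cv2
from station import ctrl
from scipy.spatial.transform import Rotation as Ro
def cam(name):
    o=ctrl.get_obs(); im,d=ctrl.get_image(name); return o,im,d,ctrl.camera_info(name)
def pts(o,d,ci):
    """world point per pixel"""
    h,w=d.shape; g=np.stack(np.meshgrid(np.arange(w),np.arange(h)),-1).reshape(-1,1,2).astype(np.float64)
    n=cv2.undistortPoints(g,np.array(ci["camera_matrix"]),np.array(ci["distortion"])).reshape(h,w,2)
    P=np.dstack([n[...,0]*d,n[...,1]*d,d])
    if "R" in ci: return (P-np.array(ci["t"]))@np.array(ci["R"])
    T=np.array(ci["T_tool_cam"]); P=P@T[:3,:3].T+T[:3,3]
    return P@Ro.from_rotvec(o["tool_rot"]).as_matrix().T+np.array(o["tool_pos"])
E
python3 - <<'E'
from h import *
for n in ("top","side"):
    o,im,d,ci=cam(n); np.savez(f"{n}0.npz",im=im,d=d,P=pts(o,d,ci)); cv2.imwrite(f"pics/{n}0.png",im[...,::-1])
    print(n,-np.array(ci["R"]).T@np.array(ci["t"]))
print(o)
E
```

```text
top [ 0.45536233 -0.02235324  1.286286  ]
side [ 0.48306633 -0.7536009   0.97614245]
{'t': 0.05, 'q': array([ 1.09398516e+00,  5.33780821e-02,  1.61426573e+00, -1.81619402e-05,
        1.47600859e+00, -1.19017037e-01]), 'dq': array([-4.35619275e-04, -1.61397226e-05, -1.47949330e-03, -7.77060195e-05,
       -1.91381648e-03,  1.55775358e-03]), 'effort': array([-3.08659655e-04, -3.95175827e+01, -3.71664762e+01, -2.80542517e-04,
        3.93244889e-03, -6.99286261e-06]), 'tool_pos': array([0.21861111, 0.58486497, 0.23006675]), 'tool_rot': array([-0.5589212 , -3.09087561,  0.00310068]), 'contact_force': array([ 0.35667778, -0.83893199, -0.22735688]), 'wrist_torque': array([-0.01597907, -0.00386802,  0.05590618]), 'grip_force': 0.0, 'opening': 0.08551797035163546}
```

View pics/top0.png

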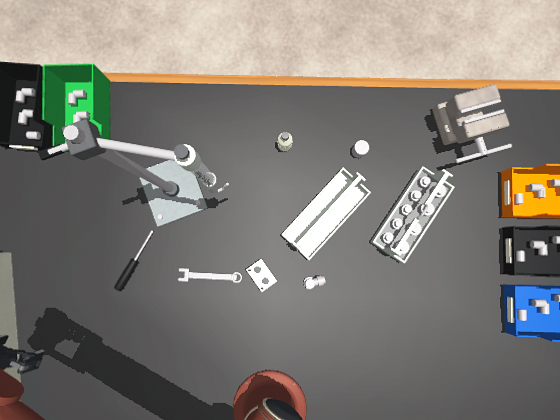

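View pics/side0.png

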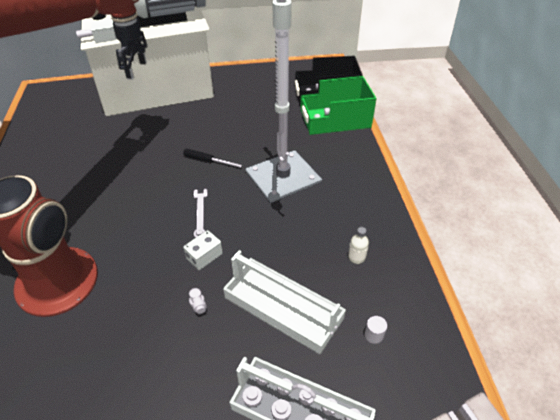

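The top view has world +x up and +y left. The laden tray is at about (412,215), the spare at (325,215), and the stand foot at (172,190) with its hook near (215,188). Next I'll measure the tray bar and the stand from depth.

```bash
python3 - <<'E'
from h import *
D=np.load("top0.npz");P=D["P"];d=D["d"]
def sel(P,d,u0,u1,v0,v1,z0,z1):
    q=P[v0:v1,u0:u1][d[v0:v1,u0:u1]>0]; return q[(q[:,2]>z0)&(q[:,2]<z1)]
def rep(n,q):
    if len(q)<3: print(n,len(q));return
    r=cv2.minAreaRect(q[:,:2].astype(np.float32)); print(n,len(q),"mean",q.mean(0).round(4),"rect",np.round(cv2.boxPoints(r),3).tolist())
rep("bench",sel(P,d,260,480,80,300,-.01,.01))
q=sel(P,d,365,460,155,270,.02,.15); rep("tray all",q)
q=sel(P,d,365,460,155,270,.085,.15); rep("bar",q)
c=q[:,:2].mean(0);u,s,vt=np.linalg.svd(q[:,:2]-c); print("bar dir",c,vt[0]); t=(q[:,:2]-c)@vt[0]
for i in np.argsort(t): print(np.round([t[i],*q[i]],3).tolist(),end=' ')
print()
rep("tray rim", sel(P,d,365,460,155,270,.03,.045))
rep("spare",sel(P,d,275,372,160,265,.02,.13)); rep("foot",sel(P,d,130,225,140,235,.009,.02))
for n,z0,z1 in(("colTop",.61,.66),("armz",.57,.605)): rep(n,sel(P,d,50,230,90,220,z0,z1))
D=np.load("side0.npz");P=D["P"];d=D["d"]
for z in (.2,.22,.24,.26,.28,.3,.32,.34,.37,.4,.45):
    q=P[d>0]; q=q[(abs(q[:,2]-z)<.008)&(abs(q[:,0]-.6)<.2)&(abs(q[:,1]-.22)<.22)]; rep("side z%.2f"%z,q)
E
python3 - <<'E'
import cv2
a=cv2.imread('pics/top0.png')[110:260,110:260];b=cv2.imread('pics/side0.png')[60:240,210:360]
a=cv2.resize(a,(400,400),interpolation=cv2.INTER_CUBIC);b=cv2.resize(b,(400,480),interpolation=cv2.INTER_CUBIC)
a=cv2.copyMakeBorder(a,0,80,0,0,0);cv2.imwrite('pics/c1.png',cv2.hconcat([a,b]))
E
```

```text
bench 40421 mean [ 6.476e-01 -2.726e-01 -1.000e-04] rect [[0.3100000023841858, 0.03700000047683716], [0.3230000138282776, -0.6439999938011169], [0.9990000128746033, -0.6320000290870667], [0.9860000014305115, 0.05000000074505806]]
tray all 2847 mean [ 0.5744 -0.4089  0.0516] rect [[0.4129999876022339, -0.3070000112056732], [0.46799999475479126, -0.5720000267028809], [0.7310000061988831, -0.5180000066757202], [0.6759999990463257, -0.2529999911785126]]
bar 576 mean [ 0.5774 -0.4135  0.1119] rect [[0.4429999887943268, -0.3100000023841858], [0.5080000162124634, -0.5730000138282776], [0.7250000238418579, -0.5189999938011169], [0.6600000262260437, -0.25699999928474426]]
bar dir [ 0.57743243 -0.41349142] [-0.8348304   0.55050723]
[-0.181, 0.724, -0.519, 0.108] [-0.18, 0.724, -0.517, 0.107] [-0.177, 0.721, -0.518, 0.11] [-0.175, 0.72, -0.514, 0.113] [-0.174, 0.718, -0.518, 0.111] [-0.174, 0.72, -0.512, 0.112] [-0.172, 0.715, -0.518, 0.11] [-0.172, 0.713, -0.52, 0.105] [-0.172, 0.717, -0.514, 0.113] [-0.172, 0.721, -0.508, 0.108] [-0.172, 0.72, -0.509, 0.112] [-0.171, 0.717, -0.512, 0.112] [-0
[... 19735 characters left out ...]
, [0.6029999852180481, 0.13699999451637268]]
side z0.37 67 mean [0.6042 0.1231 0.3718] rect [[0.5879999995231628, 0.11999999731779099], [0.6169999837875366, 0.11400000005960464], [0.6200000047683716, 0.12800000607967377], [0.5910000205039978, 0.13300000131130219]]
side z0.40 79 mean [0.6055 0.1243 0.3999] rect [[0.5929999947547913, 0.12999999523162842], [0.593999981880188, 0.11699999868869781], [0.621999979019165, 0.11999999731779099], [0.6200000047683716, 0.1340000033378601]]
side z0.45 87 mean [0.6053 0.1236 0.4505] rect [[0.5910000205039978, 0.11800000071525574], [0.6190000176429749, 0.11699999868869781], [0.6200000047683716, 0.13199999928474426], [0.5920000076293945, 0.1340000033378601]]
```

View pics/c1.png

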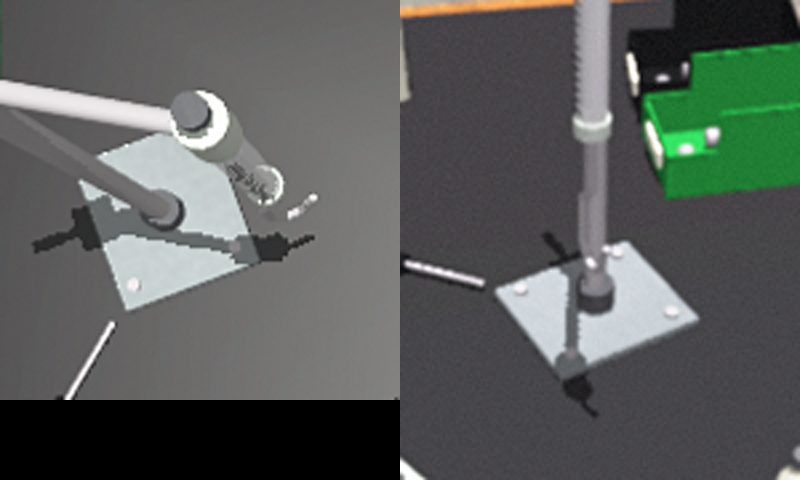

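The crops show the hook opening towards lower right in the top view (tip at about (215,187)), and the column at (172,188). Next: refined fits and the move to the pre-grasp pose.

```bash
cat >> h.py <<'E'
def plan(p,yaw,tilt=None):
    """remaining shift in tool axes (mm) and turn in tool axes (deg) to TCP p, tool x at yaw (deg), pointing down"""
    o=ctrl.get_obs(); R=Ro.from_rotvec(o["tool_rot"]).as_matrix()
    c,s=np.cos(np.radians(yaw)),np.sin(np.radians(yaw)); G=np.array([[c,s,0],[s,-c,0],[0,0,-1]])
    print("t",round(o["t"],2),"shift mm",(R.T@(np.array(p)-o["tool_pos"])*1000).round(1),"turn deg",np.degrees(Ro.from_matrix(R.T@G).as_rotvec()).round(2),"q",np.degrees(o["q"]).round())
E
python3 - <<'E'
from h import *
D=np.load("top0.npz");P=D["P"];d=D["d"]
q=P[155:270,365:460][d[155:270,365:460]>0]; q=q[(q[:,2]>.104)&(q[:,2]<.12)]
c=np.array([.567,-.407]);v=np.array([.83,-.55])
for k in range(6):
    v/=np.linalg.norm(v);n=np.array([-v[1],v[0]]);e=(q[:,:2]-c)@n; t=(q[:,:2]-c)@v
    m=(abs(e)<.009)&(abs(t)<.125); w=q[m][:,:2]; c=w.mean(0); v=np.linalg.svd(w-c)[2][0]; v*=np.sign(v[0])
e=(q[:,:2]-c)@n;t=(q[:,:2]-c)@v;m=abs(e)<.009
print("bar",c,np.degrees(np.arctan2(v[1],v[0])),"n",m.sum(),"t range",np.sort(t[m])[[0,3,-4,-1]])
r=P[155:270,365:460][d[155:270,365:460]>0]; r=r[r[:,2]>.128]; print("crown t",((r[:,:2]-c)@v).mean(), r.mean(0),len(r))
D=np.load("side0.npz")
for nm in("top","side"):
    D=np.load(nm+"0.npz");q=D["P"][D["d"]>0]
    f=q[(abs(q[:,2]-.0135)<.004)&(abs(q[:,0]-.62)<.14)&(abs(q[:,1]-.3)<.14)][:,:2]
    for a in(19,20,21,22,23,24):
        A=np.radians(a);u=f@[np.cos(A),np.sin(A)];w=f@[-np.sin(A),np.cos(A)]
        lo,hi=np.percentile(u,[1,99]),np.percentile(w,[1,99]); print(nm,a,lo.round(4),hi.round(4),end=' | ')
    print()
D=np.load("side0.npz");q=D["P"][D["d"]>0]
for z0 in(.1,.2,.45,.5):
    f=q[(abs(q[:,2]-z0)<.04)&(np.hypot(q[:,0]-.635,q[:,1]-.31)<.03)]; print("col",z0,len(f),f.mean(0).round(4) if len(f) else'')
f=q[(q[:,2]>.19)&(q[:,2]<.30)&(np.hypot(q[:,0]-.606,q[:,1]-.135)<.05)]
for p in f[np.argsort(f[:,2])][::6]: print((p*1000).round().astype(int).tolist(),end=' ')
print()
a=np.radians(-33.3);e=c+0*v
plan([.477,-.348,.25],146.6)
E
```

```text
bar [ 0.54996573 -0.39614814] -33.127506492113106 n 420 t range [-0.10888522 -0.10815245  0.20708021  0.21306825]
crown t 0.02418921136811266 [ 0.57006352 -0.40961223  0.13544125] 37
top 19 [0.5994 0.7847] [0.0035 0.17  ] | top 20 [0.6019 0.7863] [-0.008  0.158] | top 21 [0.6047 0.7874] [-0.0199  0.1463] | top 22 [0.6074 0.7886] [-0.0313  0.1348] | top 23 [0.6098 0.7895] [-0.0429  0.1237] | top 24 [0.6118 0.7903] [-0.0545  0.1128] | 
side 19 [0.6045 0.7869] [0.0012 0.1665] | side 20 [0.6068 0.7879] [-0.0101  0.1532] | side 21 [0.6087 0.7885] [-0.0219  0.1405] | side 22 [0.6099 0.7892] [-0.034   0.1282] | side 23 [0.6111 0.7898] [-0.0456  0.1166] | side 24 [0.6109 0.7905] [-0.0588  0.1052] | 
col 0.1 113 [0.6332 0.2978 0.1083]
col 0.2 132 [0.6354 0.2991 0.1981]
col 0.45 0 
col 0.5 0 
[604, 132, 213] [610, 120, 220] [605, 123, 221] [605, 137, 223] [598, 143, 224] [598, 146, 226] [599, 149, 229] [603, 145, 232] [612, 116, 236] [602, 151, 237] [611, 114, 241] [596, 149, 245] [599, 149, 248] [601, 147, 253] [596, 147, 256] [601, 145, 257] [599, 147, 259] [599, 150, 266] [599, 150, 272] [597, 150, 278] [596, 146, 288] [598, 141, 294] 
t 0.1 shift mm [-568.7 -783.4  -18.5] turn deg [-0.11 -0.   12.9 ] q [63.  3. 92.  0. 85. -7.]
```

Call:
{"name": "jog_arm", "arguments": {
  "steps": [
    {"linear":[-0.0239,-0.0327,0],"delta_rot":[0,0,0],"grip":0.085},
    {"linear":[-0.0239,-0.0327,0],"delta_rot":[0,0,0],"grip":0.085},
    {"linear":[-0.0239,-0.0327,0],"delta_rot":[0,0,0],"grip":0.085},
    {"linear":[-0.0239,-0.0327,0],"delta_rot":[0,0,0],"grip":0.085},
    {"linear":[-0.0239,-0.0327,0],"delta_rot":[0,0,0],"grip":0.085},
    {"linear":[-0.0239,-0.0327,0],"delta_rot":[0,0,0],"grip":0.085},
    {"linear":[-0.0239,-0.0327,0],"delta_rot":[0,0,0],"grip":0.085},
    {"linear":[-0.0239,-0.0327,0],"delta_rot":[0,0,0],"grip":0.085},
    {"linear":[-0.0239,-0.0327,0],"delta_rot":[0,0,0],"grip":0.085},
    {"linear":[-0.0239,-0.0327,0],"delta_rot":[0,0,0],"grip":0.085}
  ]
}}

```text
t: 1.1
tool_pos: [0.328, 0.1939, 0.2309]
tool_rot: [0.558, 3.092, -0.0]
contact_force: [0.6, -0.2, -0.2]
opening: 0.0854
grip_force: 0.0
```

Call:
{"name": "jog_arm", "arguments": {
  "steps": [
    {"linear":[-0.0239,-0.0327,0],"delta_rot":[0,0,0],"grip":0.085},
    {"linear":[-0.0239,-0.0327,0],"delta_rot":[0,0,0],"grip":0.085},
    {"linear":[-0.0239,-0.0327,0],"delta_rot":[0,0,0],"grip":0.085},
    {"linear":[-0.0239,-0.0327,0],"delta_rot":[0,0,0],"grip":0.085},
    {"linear":[-0.0239,-0.0327,0],"delta_rot":[0,0,0],"grip":0.085},
    {"linear":[-0.0239,-0.0327,0],"delta_rot":[0,0,0],"grip":0.085},
    {"linear":[-0.0239,-0.0327,0],"delta_rot":[0,0,0],"grip":0.085},
    {"linear":[-0.0239,-0.0327,0],"delta_rot":[0,0,0],"grip":0.085},
    {"linear":[-0.0239,-0.0327,0],"delta_rot":[0,0,0],"grip":0.085},
    {"linear":[-0.0239,-0.0327,0],"delta_rot":[0,0,0],"grip":0.085}
  ]
}}

```text
t: 2.1
tool_pos: [0.4375, -0.1963, 0.2308]
tool_rot: [-0.56, -3.091, -0.001]
contact_force: [1.1, 0.6, 0.6]
opening: 0.0853
grip_force: 0.0
```

Call:
{"name": "jog_arm", "arguments": {
  "steps": [
    {"linear":[-0.0239,-0.0327,0],"delta_rot":[0,0,0],"grip":0.085},
    {"linear":[-0.0239,-0.0327,0],"delta_rot":[0,0,0],"grip":0.085},
    {"linear":[-0.0239,-0.0327,0],"delta_rot":[0,0,0],"grip":0.085},
    {"linear":[-0.0239,-0.0327,0],"delta_rot":[0,0,0],"grip":0.085},
    {"linear":[0,0,0],"delta_rot":[0,0,6.3],"grip":0.085},
    {"linear":[0,0,0],"delta_rot":[0,0,6.3],"grip":0.085},
    {"linear":[0,0,0],"delta_rot":[0,0,0],"grip":0.085},
    {"linear":[0,0,0],"delta_rot":[0,0,0],"grip":0.085}
  ]
}}

```text
t: 2.9
tool_pos: [0.4811, -0.3503, 0.2308]
tool_rot: [-0.891, -3.012, -0.001]
contact_force: [0.1, 0.2, -0.4]
opening: 0.0852
grip_force: 0.0
```

Run:
```python
from h import *
plan([.4818,-.3516,.086],146.9)
o,im,d,ci=cam("wrist"); P=pts(o,d,ci); np.savez("w1.npz",im=im,d=d,P=P); cv2.imwrite("pics/w1.png",im[...,::-1])
print(o["tool_pos"],o["contact_force"],np.array(ci["T_tool_cam"]).round(3).tolist())
q=P[d>0]; q=q[(q[:,2]>.104)&(q[:,2]<.12)]
c=np.array([.53,-.385]);v=np.array([.838,-.546])
for k in range(6):
    v/=np.linalg.norm(v);n=np.array([-v[1],v[0]]);e=(q[:,:2]-c)@n
    w=q[abs(e)<.009][:,:2]; w=w[np.linalg.norm(w-[.4605,-.3375],axis=1)>.02]; c=w.mean(0); v=np.linalg.svd(w-c)[2][0]; v*=np.sign(v[0])
t=(q[:,:2]-c)@v;m=abs(e)<.007;ts=np.sort(t[m])
print("bar",c,np.degrees(np.arctan2(v[1],v[0])),m.sum(),"t",ts[[0,5,-6,-1]],"end -x",c+v*ts[5],"z",np.median(q[m][:,2]))
```

```text
t 2.9 shift mm [ -1.4  -0.7 144.8] turn deg [ 0.01 -0.04  0.13] q [ -43.   -1.   96.   -0.   85. -100.]
[ 0.48111184 -0.35034497  0.23083351] [ 0.14993967  0.15742641 -0.35583152] [[0.0, -0.964, -0.266, 0.067], [1.0, -0.0, 0.001, -0.002], [-0.001, -0.266, 0.964, -0.143], [0.0, 0.0, 0.0, 1.0]]
bar [ 0.52183216 -0.3818528 ] -32.9737142569607 1637 t [-0.07753765 -0.07737699  0.10006427  0.10134682] end -x [ 0.45691903 -0.33974005] z 0.11360324886235364
```

View pics/w1.png

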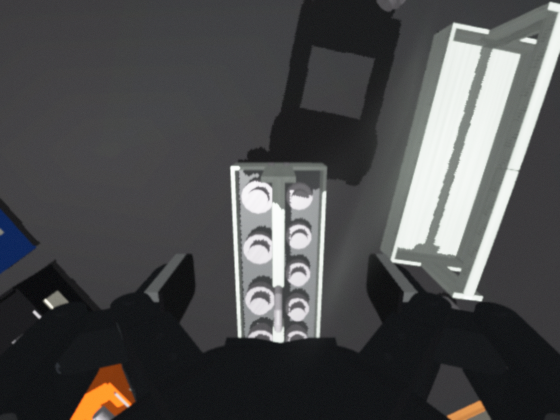

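Call:
{"name": "jog_arm", "arguments": {
  "steps": [
    {"linear":[-0.0015,-0.0015,0.04],"delta_rot":[0,0,0],"grip":0.085},
    {"linear":[0,0,0.04],"delta_rot":[0,0,0],"grip":0.085},
    {"linear":[0,0,0.035],"delta_rot":[0,0,0],"grip":0.085},
    {"linear":[0,0,0.02],"delta_rot":[0,0,0],"grip":0.06},
    {"linear":[0,0,0.01],"delta_rot":[0,0,0],"grip":0.04},
    {"linear":[0,0,0],"delta_rot":[0,0,0],"grip":0.03},
    {"linear":[0,0,0],"delta_rot":[0,0,0],"grip":0.02},
    {"linear":[0,0,0],"delta_rot":[0,0,0],"grip":0.015}
  ],
  "newtons": 20
}}

```text
t: 3.75
tool_pos: [0.4828, -0.3536, 0.0885]
tool_rot: [0.893, 3.009, -0.003]
contact_force: [0.5, 0.1, 0.3]
opening: 0.015
grip_force: 0.0
```

Call:
{"name": "jog_arm", "arguments": {
  "steps": [
    {"linear":[0,0,0],"delta_rot":[0,0,0],"grip":0.005},
    {"linear":[0,0,0],"delta_rot":[0,0,0],"grip":0.005},
    {"linear":[0,0,0],"delta_rot":[0,0,0],"grip":0.005},
    {"linear":[0,0,0],"delta_rot":[0,0,0],"grip":0.005},
    {"linear":[0,0,0],"delta_rot":[0,0,0],"grip":0.005}
  ],
  "newtons": 120
}}

```text
t: 4.25
tool_pos: [0.4828, -0.3537, 0.0887]
tool_rot: [0.894, 3.008, -0.003]
contact_force: [-1.7, 1.0, 6.6]
opening: 0.0094
grip_force: 118.1
```

Call:
{"name": "jog_arm", "arguments": {
  "steps": [
    {"linear":[0,0,-0.005],"delta_rot":[0,0,0],"grip":0.005},
    {"linear":[0,0,-0.01],"delta_rot":[0,0,0],"grip":0.005},
    {"linear":[0,0,-0.02],"delta_rot":[0,0,0],"grip":0.005},
    {"linear":[0,0,-0.02],"delta_rot":[0,0,0],"grip":0.005},
    {"linear":[0,0,-0.01],"delta_rot":[0,0,0],"grip":0.005},
    {"linear":[0,0,0],"delta_rot":[0,0,0],"grip":0.005},
    {"linear":[0,0,0],"delta_rot":[0,0,0],"grip":0.005},
    {"linear":[0,0,0],"delta_rot":[0,0,0],"grip":0.005}
  ],
  "newtons": 120
}}

```text
t: 5.05
tool_pos: [0.481, -0.352, 0.1497]
tool_rot: [-0.894, -3.009, -0.002]
contact_force: [0.2, -0.7, -2.0]
opening: 0.0099
grip_force: 117.2
```

```bash
cat >> h.py <<'E'
def tray(o,P,d,top=.04):
    """held tray from wrist depth, in tool frame: bar line (top of bar)"""
    R=Ro.from_rotvec(o["tool_rot"]).as_matrix(); T=(P-np.array(o["tool_pos"]))@R
    return T
def forces(n=4,cams=("side",)):
    F=[];M=[]
    for i in range(n):
        ctrl.get_image("side"); o=ctrl.get_obs(); F.append(o["contact_force"]);M.append(o["wrist_torque"])
    print("F",np.mean(F,0).round(2),"sd",np.std(F,0).round(2),"M",np.mean(M,0).round(3)); return o
E
python3 - <<'E'
from h import *
o=forces(6); print(o["tool_pos"],o["tool_rot"])
o,im,d,ci=cam("wrist"); P=pts(o,d,ci); np.savez("w2.npz",im=im,d=d,P=P); T=tray(o,P,d)
a=im[...,::-1].copy()
o,im,d,ci=cam("side"); np.savez("s2.npz",im=im,d=d,P=pts(o,d,ci)); cv2.imwrite("pics/w2.png",cv2.resize(cv2.hconcat([a,im[...,::-1]]),(800,300)))
E
```

```text
F [-0.2   0.03 -2.17] sd [0.24 0.62 0.51] M [0.099 0.199 0.026]
[ 0.48158275 -0.35249413  0.15081103] [-8.94679748e-01 -3.01074184e+00 -5.84765308e-04]
```

View pics/w2.png

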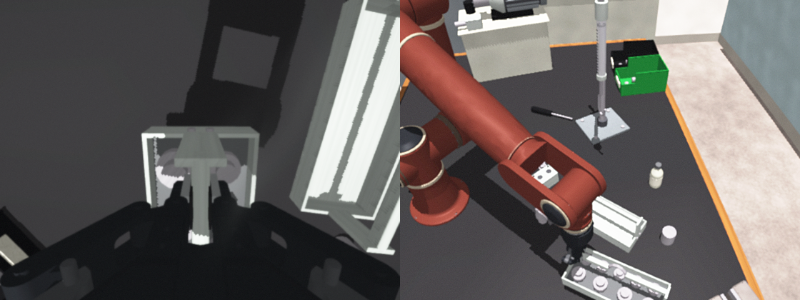

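The wrist view shows the bar between the pads, and the side view shows the tray lifted and looking level. Next I'll check the sag and the held eye position.

Run:
```python
from h import *
D=np.load("s2.npz");q=D["P"][D["d"]>0]
v=np.array([np.cos(np.radians(-33)),np.sin(np.radians(-33))]);n=np.array([-v[1],v[0]])
g=np.array([.4815,-.3525]); t=(q[:,:2]-g)@v; e=(q[:,:2]-g)@n; h=q[:,2]
m=(t>.02)&(t<.26)&(abs(e)<.012)&(h>.145)
for a,b in((.02,.04),(.04,.06),(.06,.085),(.085,.095),(.095,.105),(.105,.115),(.115,.13),(.13,.16),(.16,.19),(.19,.215),(.215,.24),(.24,.26)):
    k=m&(t>=a)&(t<b)
    if k.sum()>2: print(a,b,k.sum(),"zmax/med",h[k].max().round(4),np.median(h[k]).round(4),"e",np.median(e[k]).round(4))
k=m&(h>.18);print("eye top",t[k].mean(),t[k].min(),t[k].max(),h[k].max(),k.sum()); print("bar end t",np.sort(t[m])[-5:])
k=(t>-.03)&(t<.25)&(abs(e+.054)<.008)&(abs(h-.1)<.02)
for a in np.arange(-.02,.24,.04):
    r=k&(t>=a)&(t<a+.04); 
    if r.sum()>3: print("rim",a.round(2),r.sum(),np.percentile(h[r],95).round(4))
```

```text
0.02 0.04 825 zmax/med 0.4656 0.3924 e -0.0023
0.04 0.06 135 zmax/med 0.4421 0.1747 e -0.001
0.06 0.085 125 zmax/med 0.1839 0.1734 e -0.0042
0.085 0.095 28 zmax/med 0.1969 0.1895 e -0.0028
0.095 0.105 28 zmax/med 0.2017 0.1975 e -0.0022
0.105 0.115 28 zmax/med 0.2018 0.1978 e -0.0019
0.115 0.13 59 zmax/med 0.1998 0.1862 e -0.0032
0.13 0.16 160 zmax/med 0.1778 0.1725 e -0.0046
0.16 0.19 167 zmax/med 0.1758 0.172 e -0.0043
0.19 0.215 139 zmax/med 0.1758 0.1717 e -0.0042
0.215 0.24 157 zmax/med 0.1751 0.1719 e -0.0037
0.24 0.26 7 zmax/med 0.175 0.1729 e 0.0021
eye top 0.04397487561142085 0.020111883207267863 0.1283473982968733 0.46563991849205955 895
bar end t [0.24038664 0.24043617 0.24076896 0.24082538 0.24093637]
rim -0.02 113 0.1035
rim 0.02 117 0.1027
rim 0.06 113 0.103
rim 0.1 10 0.1017
```

Call:
{"name": "jog_arm", "arguments": {
  "steps": [
    {"linear":[0,0,-0.015],"delta_rot":[0,0,0],"grip":0.005},
    {"linear":[0,0,-0.025],"delta_rot":[0,0,0],"grip":0.005},
    {"linear":[0,0,-0.025],"delta_rot":[0,0,0],"grip":0.005},
    {"linear":[0,0,-0.019],"delta_rot":[0,0,0],"grip":0.005},
    {"linear":[0,0,-0.01],"delta_rot":[0,0,0],"grip":0.005},
    {"linear":[0.004,0.01,0],"delta_rot":[0,0,0],"grip":0.005},
    {"linear":[0.008,0.02,0],"delta_rot":[0,0,0],"grip":0.005},
    {"linear":[0.012,0.03,0],"delta_rot":[0,0,0],"grip":0.005},
    {"linear":[0.012,0.03,0],"delta_rot":[0,0,0],"grip":0.005},
    {"linear":[0.012,0.03,0],"delta_rot":[0,0,0],"grip":0.005}
  ],
  "newtons": 120
}}

```text
t: 6.45
tool_pos: [0.5065, -0.2236, 0.2436]
tool_rot: [-0.894, -3.009, -0.002]
contact_force: [0.2, -0.1, -1.8]
opening: 0.0096
grip_force: 117.3
```

Call:
{"name": "jog_arm", "arguments": {
  "steps": [
    {"linear":[0.012,0.03,0],"delta_rot":[0,0,0],"grip":0.005},
    {"linear":[0.012,0.03,0],"delta_rot":[0,0,0],"grip":0.005},
    {"linear":[0.012,0.03,0],"delta_rot":[0,0,0],"grip":0.005},
    {"linear":[0.012,0.03,0],"delta_rot":[0,0,0],"grip":0.005},
    {"linear":[0.012,0.03,0],"delta_rot":[0,0,0],"grip":0.005},
    {"linear":[0.012,0.03,0],"delta_rot":[0,0,0],"grip":0.005},
    {"linear":[0.008,0.02,0],"delta_rot":[0,0,0],"grip":0.005},
    {"linear":[0.005,0.007,0],"delta_rot":[0,0,0],"grip":0.005},
    {"linear":[0,0,0],"delta_rot":[0,0,-1],"grip":0.005},
    {"linear":[0,0,0],"delta_rot":[0,0,-2.5],"grip":0.005}
  ]
}}

```text
t: 7.45
tool_pos: [0.5483, -0.0064, 0.2446]
tool_rot: [-0.799, -3.037, 0.001]
contact_force: [0.2, -0.2, -2.7]
opening: 0.0096
grip_force: 117.4
```

Call:
{"name": "jog_arm", "arguments": {
  "steps": [
    {"linear":[0,0,0],"delta_rot":[0,0,-4],"grip":0.005},
    {"linear":[0,0,0],"delta_rot":[0,0,-5],"grip":0.005},
    {"linear":[0,0,0],"delta_rot":[0,0,-5],"grip":0.005},
    {"linear":[0,0,0],"delta_rot":[0,0,-5],"grip":0.005},
    {"linear":[0,0,0],"delta_rot":[0,0,-5],"grip":0.005},
    {"linear":[0,0,0],"delta_rot":[0,0,-5],"grip":0.005},
    {"linear":[0,0,0],"delta_rot":[0,0,-5],"grip":0.005},
    {"linear":[0,0,0],"delta_rot":[0,0,-5],"grip":0.005},
    {"linear":[0,0,0],"delta_rot":[0,0,-5],"grip":0.005},
    {"linear":[0,0,0],"delta_rot":[0,0,-4],"grip":0.005}
  ]
}}

```text
t: 8.45
tool_pos: [0.5484, -0.0075, 0.2448]
tool_rot: [0.505, -3.1, 0.001]
contact_force: [-1.0, 0.4, -1.3]
opening: 0.0095
grip_force: 117.4
```

Call:
{"name": "jog_arm", "arguments": {
  "steps": [
    {"linear":[0,0,0],"delta_rot":[0,0,-2.5],"grip":0.005},
    {"linear":[0,0,0],"delta_rot":[0,0,-0.5],"grip":0.005},
    {"linear":[0,0,0],"delta_rot":[0,0,0],"grip":0.005},
    {"linear":[0,0,0],"delta_rot":[0,0,0],"grip":0.005},
    {"linear":[0,0,0],"delta_rot":[0,0,0],"grip":0.005}
  ]
}}

```text
t: 8.95
tool_pos: [0.5488, -0.0063, 0.2452]
tool_rot: [0.582, -3.087, 0.0]
contact_force: [-0.3, -1.0, -2.8]
opening: 0.01
grip_force: 117.4
```

Run:
```python
from h import *
o=forces(10); print(o["tool_pos"],o["tool_rot"],o["opening"],o["t"])
plan([.5481,-.0055,.229],201.5)
L=[]
for n in("side","top","wrist"):
    o,im,d,ci=cam(n); np.savez(n[0]+"3.npz",im=im,d=d,P=pts(o,d,ci)); L.append(im[...,::-1])
a=cv2.resize(L[0][20:270,180:480],(480,400),interpolation=cv2.INTER_CUBIC)
b=cv2.resize(L[2],(320,240)); c=cv2.resize(L[1][60:300,100:420],(320,240)); b=cv2.vconcat([b,c]); a=cv2.copyMakeBorder(a,0,80,0,0,0)
cv2.imwrite("pics/s3.png",cv2.hconcat([a,b]))
```

```text
F [-0.39  0.1  -2.15] sd [0.66 0.39 0.45] M [-0.086  0.211 -0.006]
[ 0.54889837 -0.00604393  0.24530304] [-5.83401828e-01  3.08693246e+00 -1.46689870e-05] 0.00987502451111768 9.45
t 9.45 shift mm [ 0.5  0.8 16.3] turn deg [-0.   0.  -0.1] q [  -8.   -8.  102.   -0.   86. -120.]
```

View pics/s3.png

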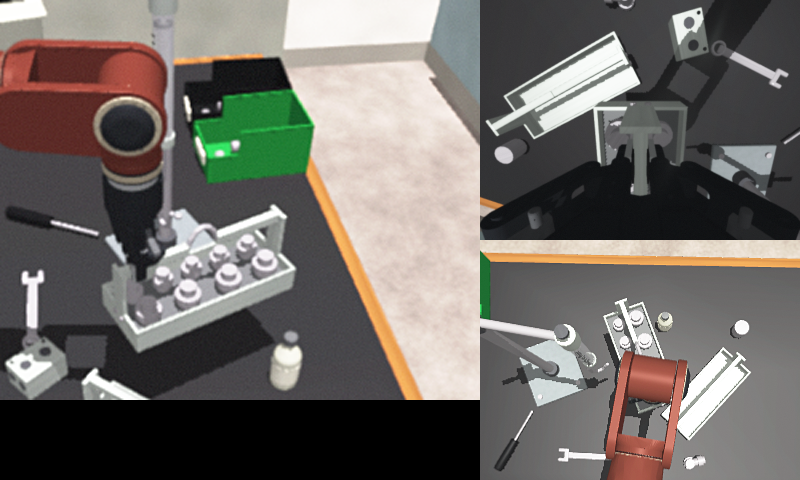

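The tray is held level at the standoff. The eye (side crop (200,235)) is in front of the hook, and nothing touches. Now I'll compare the eye seen by the side camera with the tool-predicted one, so the hook can be reached in the same camera's terms.

Run:
```python
from h import *
a=np.radians(21.5);x=np.array([np.cos(a),np.sin(a)]);y=np.array([-x[1],x[0]])
for nm in("s3","t3"):
    D=np.load(nm+".npz");q=D["P"][D["d"]>0]; g=np.array([.5489,-.0060]); t=(q[:,:2]-g)@x;e=(q[:,:2]-g)@y;h=q[:,2]
    k=(t>.08)&(t<.13)&(abs(e)<.015)&(h>.272)&(h<.31)
    print(nm,"eye n",k.sum(),"t mean",t[k].mean().round(4),t[k].min().round(4),t[k].max().round(4),"e",e[k].mean().round(4),"zmax",np.sort(h[k])[-5:].round(4))
    for b0 in(.05,.13,.17,.2):
        k2=(t>b0)&(t<b0+.035)&(abs(e)<.012)&(abs(h-.265)<.02); print("  bar",b0,k2.sum(),"e",np.median(e[k2]).round(4),"ztop",np.percentile(h[k2],80).round(4)if k2.sum() else '')
    k3=(abs(e)<.02)&(t>.2)&(t<.27)&(abs(h-.265)<.015); print("  bar end",np.sort(t[k3])[-4:])
    # hook in stand frame about nominal
    o=np.array([.606,.1355]);T=(q[:,:2]-o)@x;E=(q[:,:2]-o)@y
    m=(abs(T)<.03)&(abs(E)<.05)&(h>.2)&(h<.36)
    for z0 in np.arange(.21,.36,.015):
        k=m&(abs(h-z0)<.0075); 
        if k.sum()>2: print("  hook z%.3f"%z0,k.sum(),"T",T[k].mean().round(4),"E",E[k].min().round(4),E[k].max().round(4))
```

```text
s3 eye n 83 t mean 0.1022 0.0815 0.1279 e -0.0029 zmax [0.2948 0.2949 0.2949 0.2951 0.2971]
  bar 0.05 122 e -0.0051 ztop 0.2688
  bar 0.13 109 e -0.005 ztop 0.2676
  bar 0.17 108 e -0.0054 ztop 0.267
  bar 0.2 111 e -0.0054 ztop 0.2669
  bar end [0.24011308 0.24014699 0.24017236 0.24240357]
  hook z0.210 3 T -0.0036 E -0.0033 0.0016
  hook z0.225 36 T -0.0021 E -0.0226 0.0116
  hook z0.240 12 T -0.0018 E -0.0264 -0.0182
  hook z0.255 14 T -0.0019 E -0.0347 -0.0213
  hook z0.300 4 T -0.0005 E -0.0065 -0.0038
  hook z0.315 12 T -0.0005 E -0.0074 -0.0028
  hook z0.330 12 T -0.0002 E -0.0081 -0.0026
  hook z0.345 12 T 0.0001 E -0.0066 -0.0008
t3 eye n 46 t mean 0.1085 0.0922 0.1281 e -0.0008 zmax [0.2942 0.2944 0.2949 0.2949 0.295 ]
  bar 0.05 0 e nan ztop 
  bar 0.13 70 e -0.0008 ztop 0.2688
  bar 0.17 70 e -0.0008 ztop 0.2691
  bar 0.2 78 e -0.0005 ztop 0.2682
  bar end [0.23971812 0.23986334 0.23990706 0.24035298]
  hook z0.210 3 T 0.0007 E -0.008 0.005
  hook z0.225 30 T -0.0004 E -0.0175 0.0116
  hook z0.240 14 T -0.001 E -0.0212 0.0173
  hook z0.255 17 T -0.0007 E -0.0304 0.0191
  hook z0.270 5 T -0.0025 E 0.0125 0.0168
  hook z0.285 10 T -0.0011 E 0.0094 0.0191
  hook z0.300 8 T -0.002 E -0.0001 0.0155
  return _methods._mean(a, axis=axis, dtype=dtype,
  ret = ret.dtype.type(ret / rcount)
```

Call:
{"name": "jog_arm", "arguments": {
  "steps": [
    {"linear":[0,0,0.008],"delta_rot":[0,0,0],"grip":0.005},
    {"linear":[0,0,0.008],"delta_rot":[0,0,0],"grip":0.005},
    {"linear":[0,0.01,0],"delta_rot":[0,0,0],"grip":0.005},
    {"linear":[0,0.015,0],"delta_rot":[0,0,0],"grip":0.005},
    {"linear":[0,0.015,0],"delta_rot":[0,0,0],"grip":0.005},
    {"linear":[0,0.01,0],"delta_rot":[0,0,0],"grip":0.005},
    {"linear":[0,0.01,0],"delta_rot":[0,0,0],"grip":0.005},
    {"linear":[0,0,0],"delta_rot":[0,0,0],"grip":0.005},
    {"linear":[0,0,0],"delta_rot":[0,0,0],"grip":0.005}
  ]
}}

```text
t: 10.5
tool_pos: [0.527, 0.05, 0.2295]
tool_rot: [-0.584, 3.086, -0.001]
contact_force: [-0.1, 0.2, -2.0]
opening: 0.0099
grip_force: 117.4
```

Call:
{"name": "jog_arm", "arguments": {
  "steps": [
    {"linear":[0,0.008,0],"delta_rot":[0,0,0],"grip":0.005},
    {"linear":[0,0.008,0],"delta_rot":[0,0,0],"grip":0.005},
    {"linear":[0,0.008,0],"delta_rot":[0,0,0],"grip":0.005},
    {"linear":[0,0.007,0],"delta_rot":[0,0,0],"grip":0.005},
    {"linear":[0,0.007,0],"delta_rot":[0,0,0],"grip":0.005},
    {"linear":[0,0.006,0],"delta_rot":[0,0,0],"grip":0.005},
    {"linear":[0,0.004,0],"delta_rot":[0,0,0],"grip":0.005},
    {"linear":[0,0.0025,0],"delta_rot":[0,0,0],"grip":0.005},
    {"linear":[0,0,0],"delta_rot":[0,0,0],"grip":0.005},
    {"linear":[0,0,0],"delta_rot":[0,0,0],"grip":0.005}
  ]
}}

```text
t: 11.5
tool_pos: [0.5086, 0.0967, 0.2293]
tool_rot: [-0.583, 3.087, -0.0]
contact_force: [0.2, -0.1, -2.1]
opening: 0.01
grip_force: 117.4
```

Run:
```python
from h import *
o=forces(16); print(o["tool_pos"],o["opening"],o["t"])
plan([.5078,.0968,.2295],201.5)
L=[]
for n in("side","top"):
    o,im,d,ci=cam(n); np.savez(n[0]+"4.npz",im=im,d=d,P=pts(o,d,ci)); L.append(im[...,::-1])
a=cv2.resize(L[0][80:260,200:350],(400,480),interpolation=cv2.INTER_CUBIC)
b=cv2.resize(L[1][100:240,140:260],(400,480),interpolation=cv2.INTER_CUBIC)
cv2.imwrite("pics/s4.png",cv2.hconcat([a,b]))
```

```text
F [-0.05 -0.06 -1.84] sd [0.53 0.47 0.5 ] M [-0.094  0.2    0.004]
[0.50856602 0.09681118 0.22929391] 0.009499935733627864 12.3
t 12.3 shift mm [ 0.7  0.3 -0.2] turn deg [ 0.  -0.  -0.1] q [   3.  -12.  107.   -0.   85. -109.]
```

View pics/s4.png

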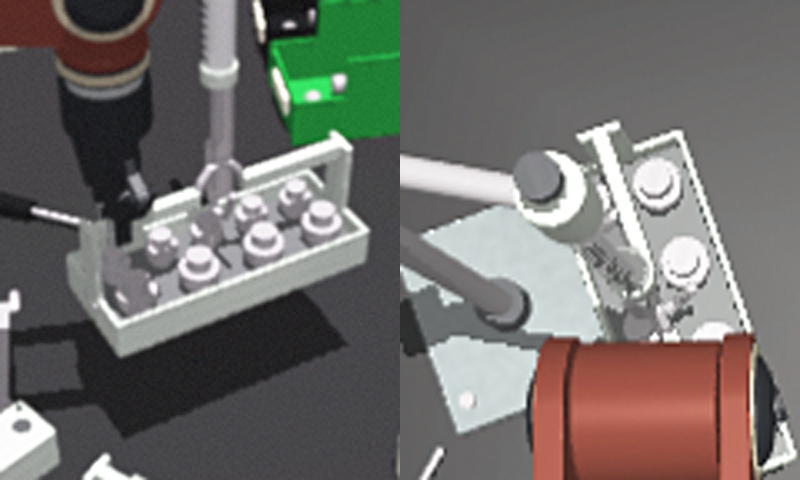

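The side crop shows the arched eye around the hook rod at (218,180), and the top crop shows the hook tip past the bar at (680,305). There's no contact force, so I'm lowering.

Call:
{"name": "jog_arm", "arguments": {
  "steps": [
    {"linear":[0,0,0.003],"delta_rot":[0,0,0],"grip":0.005},
    {"linear":[0,0,0.005],"delta_rot":[0,0,0],"grip":0.005},
    {"linear":[0,0,0.005],"delta_rot":[0,0,0],"grip":0.005},
    {"linear":[0,0,0.005],"delta_rot":[0,0,0],"grip":0.005},
    {"linear":[0,0,0.005],"delta_rot":[0,0,0],"grip":0.005},
    {"linear":[0,0,0.005],"delta_rot":[0,0,0],"grip":0.005},
    {"linear":[0,0,0.005],"delta_rot":[0,0,0],"grip":0.005},
    {"linear":[0,0,0.004],"delta_rot":[0,0,0],"grip":0.005},
    {"linear":[0,0,0.002],"delta_rot":[0,0,0],"grip":0.005},
    {"linear":[0,0,0],"delta_rot":[0,0,0],"grip":0.005}
  ]
}}

```text
t: 13.4
tool_pos: [0.5084, 0.0968, 0.1899]
tool_rot: [0.583, -3.086, -0.0]
contact_force: [-0.0, 0.3, -1.7]
opening: 0.0098
grip_force: 117.4
```

Run:
```python
from h import *
o=forces(8); print(o["tool_pos"],o["t"])
```

```text
F [-0.16 -0.02 -1.64] sd [0.62 0.22 0.4 ] M [-0.061  0.187 -0.008]
[0.50868444 0.09678029 0.19050089] 13.8
```

Call:
{"name": "jog_arm", "arguments": {
  "steps": [
    {"linear":[0,0,0.0015],"delta_rot":[0,0,0],"grip":0.005},
    {"linear":[0,0,0.0015],"delta_rot":[0,0,0],"grip":0.005},
    {"linear":[0,0,0.0015],"delta_rot":[0,0,0],"grip":0.005},
    {"linear":[0,0,0.0015],"delta_rot":[0,0,0],"grip":0.005},
    {"linear":[0,0,0.0015],"delta_rot":[0,0,0],"grip":0.005},
    {"linear":[0,0,0.0015],"delta_rot":[0,0,0],"grip":0.005},
    {"linear":[0,0,0.0015],"delta_rot":[0,0,0],"grip":0.005},
    {"linear":[0,0,0.0015],"delta_rot":[0,0,0],"grip":0.005},
    {"linear":[0,0,0.0015],"delta_rot":[0,0,0],"grip":0.005},
    {"linear":[0,0,0.0015],"delta_rot":[0,0,0],"grip":0.005}
  ]
}}

```text
t: 14.8
tool_pos: [0.5086, 0.0968, 0.1753]
tool_rot: [-0.583, 3.087, -0.0]
contact_force: [0.4, -0.1, -1.4]
opening: 0.0095
grip_force: 117.4
```

Call:
{"name": "jog_arm", "arguments": {
  "steps": [
    {"linear":[0,0,0.0015],"delta_rot":[0,0,0],"grip":0.005},
    {"linear":[0,0,0.0015],"delta_rot":[0,0,0],"grip":0.005},
    {"linear":[0,0,0.0015],"delta_rot":[0,0,0],"grip":0.005},
    {"linear":[0,0,0.001],"delta_rot":[0,0,0],"grip":0.005},
    {"linear":[0,0,0],"delta_rot":[0,0,0],"grip":0.005},
    {"linear":[0,0,0],"delta_rot":[0,0,0],"grip":0.005},
    {"linear":[0,0,0],"delta_rot":[0,0,0],"grip":0.005},
    {"linear":[0,0,0],"delta_rot":[0,0,0],"grip":0.005},
    {"linear":[0,0,0],"delta_rot":[0,0,0],"grip":0.005}
  ]
}}

```text
t: 15.7
tool_pos: [0.5086, 0.0968, 0.1699]
tool_rot: [-0.583, 3.087, -0.0]
contact_force: [-0.4, 0.2, -1.5]
opening: 0.0093
grip_force: 117.4
```

Run:
```python
from h import *
o=forces(16); print(o["tool_pos"],o["t"])
```

```text
F [-0.07 -0.03 -1.37] sd [0.47 0.38 0.51] M [-0.082  0.125 -0.029]
[0.50859878 0.09679225 0.16982325] 16.5
```

Call:
{"name": "jog_arm", "arguments": {
  "steps": [
    {"linear":[0,0,0.0015],"delta_rot":[0,0,0],"grip":0.005},
    {"linear":[0,0,0.0015],"delta_rot":[0,0,0],"grip":0.005},
    {"linear":[0,0,0.0015],"delta_rot":[0,0,0],"grip":0.005},
    {"linear":[0,0,0.0015],"delta_rot":[0,0,0],"grip":0.005},
    {"linear":[0,0,0.0015],"delta_rot":[0,0,0],"grip":0.005},
    {"linear":[0,0,0.0015],"delta_rot":[0,0,0],"grip":0.005},
    {"linear":[0,0,0.0015],"delta_rot":[0,0,0],"grip":0.005},
    {"linear":[0,0,0.0015],"delta_rot":[0,0,0],"grip":0.005},
    {"linear":[0,0,0.001],"delta_rot":[0,0,0],"grip":0.005},
    {"linear":[0,0,0],"delta_rot":[0,0,0],"grip":0.005}
  ]
}}

```text
t: 17.5
tool_pos: [0.5086, 0.0968, 0.1567]
tool_rot: [0.583, -3.087, 0.0]
contact_force: [0.5, 0.3, 0.2]
opening: 0.0098
grip_force: 117.6
```

Call:
{"name": "jog_arm", "arguments": {
  "steps": [
    {"linear":[0,0,0],"delta_rot":[0,0,0],"grip":0.005},
    {"linear":[0,0,0],"delta_rot":[0,0,0],"grip":0.005},
    {"linear":[0,0,0],"delta_rot":[0,0,0],"grip":0.005},
    {"linear":[0,0,0],"delta_rot":[0,0,0],"grip":0.005},
    {"linear":[0,0,0],"delta_rot":[0,0,0],"grip":0.005}
  ]
}}

```text
t: 18.0
tool_pos: [0.5086, 0.0968, 0.1569]
tool_rot: [-0.583, 3.087, -0.0]
contact_force: [-0.5, -0.6, -0.4]
opening: 0.01
grip_force: 117.6
```

Run:
```python
from h import *
o=forces(40); print(o["tool_pos"],o["t"])
```

```text
F [ 0.16 -0.37 -0.13] sd [0.51 0.5  0.58] M [-0.055  0.023 -0.025]
[0.50858749 0.09677557 0.15680519] 20.0
```

Call:
{"name": "jog_arm", "arguments": {
  "steps": [
    {"linear":[0,-0.0005,0.001],"delta_rot":[0,0,0],"grip":0.005},
    {"linear":[0,-0.0005,0.001],"delta_rot":[0,0,0],"grip":0.005},
    {"linear":[0,-0.0005,0.0005],"delta_rot":[0,0,0],"grip":0.005},
    {"linear":[0,0,0],"delta_rot":[0,0,0],"grip":0.005},
    {"linear":[0,0,0],"delta_rot":[0,0,0],"grip":0.005},
    {"linear":[0,0,0],"delta_rot":[0,0,0],"grip":0.005}
  ]
}}

```text
t: 20.6
tool_pos: [0.509, 0.0955, 0.1542]
tool_rot: [0.584, -3.087, -0.0]
contact_force: [-1.3, 1.5, 0.1]
opening: 0.0097
grip_force: 117.7
```

Run:
```python
from h import *
o=forces(40); print(o["tool_pos"],o["t"])
```

```text
F [-2.07  1.51 -0.19] sd [0.48 0.46 0.54] M [0.2   0.285 0.231]
[0.50910651 0.09538926 0.15429995] 22.6
```

Call:
{"name": "jog_arm", "arguments": {
  "steps": [
    {"linear":[0,0.0005,0],"delta_rot":[0,0,0],"grip":0.005},
    {"linear":[0,0.0005,0],"delta_rot":[0,0,0],"grip":0.005},
    {"linear":[0,0.0002,0],"delta_rot":[0,0,0],"grip":0.005},
    {"linear":[0,0,0],"delta_rot":[0,0,0],"grip":0.005},
    {"linear":[0,0,0],"delta_rot":[0,0,0],"grip":0.005},
    {"linear":[0,0,0],"delta_rot":[0,0,0],"grip":0.005}
  ]
}}

```text
t: 23.2
tool_pos: [0.5088, 0.0963, 0.1544]
tool_rot: [-0.583, 3.087, -0.001]
contact_force: [-0.5, -1.5, 0.2]
opening: 0.0096
grip_force: 117.7
```

Run:
```python
from h import *
o=forces(30); print(o["tool_pos"],o["t"],o["opening"])
a=np.radians(21.5);x=np.array([np.cos(a),np.sin(a)]);y=np.array([-x[1],x[0]])
L=[]
for nm in("side","top"):
    o,im,d,ci=cam(nm); P=pts(o,d,ci);np.savez(nm[0]+"5.npz",im=im,d=d,P=P); L.append(im[...,::-1])
    q=P[d>0]; g=o["tool_pos"][:2]; t=(q[:,:2]-g)@x;e=(q[:,:2]-g)@y;h=q[:,2]
    for b0 in(.03,.05,.13,.17,.2):
        k2=(t>b0)&(t<b0+.035)&(abs(e)<.012)&(abs(h-.173)<.02)
        if k2.sum()>3: print(nm,"  bar",b0,k2.sum(),"e",np.median(e[k2]).round(4),"ztop",np.percentile(h[k2],80).round(4))
a=cv2.resize(L[0][120:270,200:350],(480,480),interpolation=cv2.INTER_CUBIC)
b=cv2.resize(L[1][130:220,160:220],(320,480),interpolation=cv2.INTER_CUBIC)
cv2.imwrite("pics/s5.png",cv2.hconcat([a,b]))
```

```text
F [-0.52 -1.16 -0.05] sd [0.61 0.56 0.49] M [-0.176  0.088 -0.091]
[0.50871114 0.09654477 0.15433122] 24.7 0.009862416409296023
side   bar 0.03 85 e -0.0053 ztop 0.1777
side   bar 0.05 98 e -0.0048 ztop 0.1789
side   bar 0.13 92 e -0.0054 ztop 0.1779
side   bar 0.17 85 e -0.0058 ztop 0.1774
side   bar 0.2 95 e -0.006 ztop 0.178
top   bar 0.05 23 e -0.0024 ztop 0.1809
top   bar 0.13 48 e -0.0039 ztop 0.1788
top   bar 0.17 63 e -0.0022 ztop 0.1794
top   bar 0.2 70 e -0.0021 ztop 0.1787
```

View pics/s5.png

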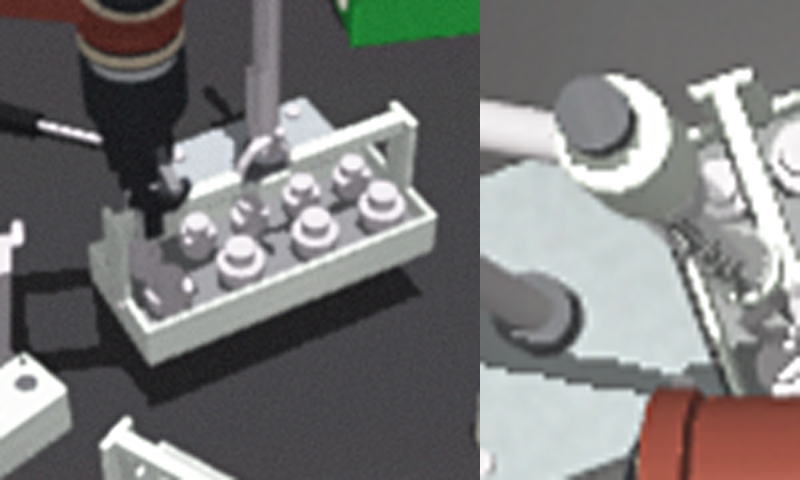

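The side crop shows the eye hanging in the hook at (265,155), and the bar and tray look level. The vertical load is almost wholly on the balance. I'll trim the lateral force, then relax the grip.

Call:
{"name": "jog_arm", "arguments": {
  "steps": [
    {"linear":[0.0005,-0.0003,0.0005],"delta_rot":[0,0,0],"grip":0.005},
    {"linear":[0,0,0],"delta_rot":[0,0,0],"grip":0.005},
    {"linear":[0,0,0],"delta_rot":[0,0,0],"grip":0.005},
    {"linear":[0,0,0],"delta_rot":[0,0,0],"grip":0.005}
  ],
  "newtons": 60
}}

```text
t: 25.2
tool_pos: [0.5084, 0.0962, 0.1538]
tool_rot: [-0.584, 3.087, 0.0]
contact_force: [-0.2, 0.1, 0.0]
opening: 0.0098
grip_force: 117.7
```

Call:
{"name": "jog_arm", "arguments": {
  "steps": [
    {"linear":[0,0,0],"delta_rot":[0,0,0],"grip":0.005},
    {"linear":[0,0,0],"delta_rot":[0,0,0],"grip":0.005},
    {"linear":[0,0,0],"delta_rot":[0,0,0],"grip":0.005},
    {"linear":[0,0,0],"delta_rot":[0,0,0],"grip":0.005}
  ],
  "newtons": 20
}}

```text
t: 25.6
tool_pos: [0.5083, 0.0961, 0.1538]
tool_rot: [-0.583, 3.087, 0.0]
contact_force: [0.4, -0.5, -0.2]
opening: 0.0097
grip_force: 117.7
```

Run:
```python
from h import *
o=forces(36); print(o["tool_pos"],o["t"],o["opening"],o["grip_force"])
```

```text
Traceback (most recent call last):
  File "h.py", line 26, in forces
    ctrl.get_image("side"); o=ctrl.get_obs(); F.append(o["contact_force"]);M.append(o["wrist_torque"])
    ~~~~~~~~~~~~~~^^^^^^^^
ValueError: 200 camera calls are used up
```

The camera calls are all used, so from here I'll rely on the force readings. Next is a gentle release.

Call:
{"name": "jog_arm", "arguments": {
  "steps": [
    {"linear":[0,0,0],"delta_rot":[0,0,0],"grip":0.006},
    {"linear":[0,0,0],"delta_rot":[0,0,0],"grip":0.0065},
    {"linear":[0,0,0],"delta_rot":[0,0,0],"grip":0.007}
  ],
  "newtons": 20
}}

```text
t: 27.0
tool_pos: [0.5083, 0.0961, 0.1538]
tool_rot: [0.583, -3.087, 0.0]
contact_force: [0.5, 0.1, -0.3]
opening: 0.0095
grip_force: 117.7
```

```bash
python3 -c "
from h import *
o=ctrl.get_obs();print(o)"
```

```text
{'t': 27.0, 'q': array([ 4.28337805e-02, -1.46686943e-01,  1.93753764e+00, -1.53313048e-05,
        1.35077698e+00, -1.90149093e+00]), 'dq': array([-8.17376185e-04,  1.86484947e-03, -1.55437038e-03, -5.12762909e-05,
       -2.93914684e-03, -1.58174637e-04]), 'effort': array([-3.57229672e-01, -2.91409081e+01, -3.55341160e+01, -1.25412103e-01,
        1.73203857e-02,  5.65412908e-02]), 'tool_pos': array([0.50832322, 0.09605067, 0.15379792]), 'tool_rot': array([ 5.83330307e-01, -3.08692385e+00,  1.53671303e-05]), 'contact_force': array([ 0.47895227,  0.11702672, -0.30379104]), 'wrist_torque': array([ 0.09156325, -0.02668745,  0.05064184]), 'grip_force': 117.70321369171143, 'opening': 0.009475829947103737}
```

Call:
{"name": "jog_arm", "arguments": {
  "steps": [
    {"linear":[0,0,0],"delta_rot":[0,0,0],"grip":0.009},
    {"linear":[0,0,0],"delta_rot":[0,0,0],"grip":0.01},
    {"linear":[0,0,0],"delta_rot":[0,0,0],"grip":0.011},
    {"linear":[0,0,0],"delta_rot":[0,0,0],"grip":0.012},
    {"linear":[0,0,0],"delta_rot":[0,0,0],"grip":0.013},
    {"linear":[0,0,0],"delta_rot":[0,0,0],"grip":0.015},
    {"linear":[0,0,0],"delta_rot":[0,0,0],"grip":0.018},
    {"linear":[0,0,0],"delta_rot":[0,0,0],"grip":0.022},
    {"linear":[0,0,0],"delta_rot":[0,0,0],"grip":0.03},
    {"linear":[0,0,0],"delta_rot":[0,0,0],"grip":0.04}
  ]
}}

```text
t: 28.0
tool_pos: [0.5083, 0.0961, 0.1538]
tool_rot: [0.583, -3.087, 0.0]
contact_force: [-0.0, 0.7, -0.3]
opening: 0.0397
grip_force: 0.0
```

Call:
{"name": "jog_arm", "arguments": {
  "steps": [
    {"linear":[0,0,0],"delta_rot":[0,0,0],"grip":0.05},
    {"linear":[0,0,0],"delta_rot":[0,0,0],"grip":0.06},
    {"linear":[0,0,0],"delta_rot":[0,0,0],"grip":0.07},
    {"linear":[0,0,0],"delta_rot":[0,0,0],"grip":0.07},
    {"linear":[0,0,0],"delta_rot":[0,0,0],"grip":0.07}
  ]
}}

```text
t: 28.5
tool_pos: [0.5083, 0.096, 0.1538]
tool_rot: [0.583, -3.087, 0.0]
contact_force: [-0.1, 0.7, 0.5]
opening: 0.0702
grip_force: 0.0
```

Call:
{"name": "jog_arm", "arguments": {
  "steps": [
    {"linear":[0,0,-0.005],"delta_rot":[0,0,0],"grip":0.07},
    {"linear":[0,0,-0.01],"delta_rot":[0,0,0],"grip":0.07},
    {"linear":[0,0,-0.015],"delta_rot":[0,0,0],"grip":0.07},
    {"linear":[0,0,-0.02],"delta_rot":[0,0,0],"grip":0.07},
    {"linear":[0,0,-0.02],"delta_rot":[0,0,0],"grip":0.07},
    {"linear":[0.01,0,0],"delta_rot":[0,0,0],"grip":0.07},
    {"linear":[0.02,0,0],"delta_rot":[0,0,0],"grip":0.07},
    {"linear":[0.02,0,0],"delta_rot":[0,0,0],"grip":0.07},
    {"linear":[0.02,0,0],"delta_rot":[0,0,0],"grip":0.07},
    {"linear":[0.01,0,0],"delta_rot":[0,0,0],"grip":0.07}
  ]
}}

```text
t: 29.5
tool_pos: [0.4322, 0.0664, 0.2233]
tool_rot: [0.583, -3.087, 0.0]
contact_force: [-0.2, 0.6, 0.9]
opening: 0.07
grip_force: 0.0
```

Call:
{"name": "jog_arm", "arguments": {
  "steps": [
    {"linear":[0,0,0],"delta_rot":[0,0,0],"grip":0.07},
    {"linear":[0,0,0],"delta_rot":[0,0,0],"grip":0.07},
    {"linear":[0,0,0],"delta_rot":[0,0,0],"grip":0.07},
    {"linear":[0,0,0],"delta_rot":[0,0,0],"grip":0.07},
    {"linear":[0,0,0],"delta_rot":[0,0,0],"grip":0.07},
    {"linear":[0,0,0],"delta_rot":[0,0,0],"grip":0.07},
    {"linear":[0,0,0],"delta_rot":[0,0,0],"grip":0.07},
    {"linear":[0,0,0],"delta_rot":[0,0,0],"grip":0.07},
    {"linear":[0,0,0],"delta_rot":[0,0,0],"grip":0.07},
    {"linear":[0,0,0],"delta_rot":[0,0,0],"grip":0.07}
  ]
}}

```text
t: 30.5
tool_pos: [0.4338, 0.0669, 0.2238]
tool_rot: [-0.583, 3.087, -0.0]
contact_force: [0.6, 0.5, 0.2]
opening: 0.0701
grip_force: 0.0
```

Call:
{"name": "jog_arm", "arguments": {
  "steps": [
    {"linear":[0,0,0],"delta_rot":[0,0,0],"grip":0.07},
    {"linear":[0,0,0],"delta_rot":[0,0,0],"grip":0.07},
    {"linear":[0,0,0],"delta_rot":[0,0,0],"grip":0.07},
    {"linear":[0,0,0],"delta_rot":[0,0,0],"grip":0.07},
    {"linear":[0,0,0],"delta_rot":[0,0,0],"grip":0.07},
    {"linear":[0,0,0],"delta_rot":[0,0,0],"grip":0.07},
    {"linear":[0,0,0],"delta_rot":[0,0,0],"grip":0.07},
    {"linear":[0,0,0],"delta_rot":[0,0,0],"grip":0.07},
    {"linear":[0,0,0],"delta_rot":[0,0,0],"grip":0.07},
    {"linear":[0,0,0],"delta_rot":[0,0,0],"grip":0.07}
  ]
}}

```text
t: 31.5
tool_pos: [0.4339, 0.0669, 0.2238]
tool_rot: [-0.583, 3.087, -0.0]
contact_force: [0.5, -0.8, -0.1]
opening: 0.07
grip_force: 0.0
```

Call:
{"name": "jog_arm", "arguments": {
  "steps": [
    {"linear":[0,0,0],"delta_rot":[0,0,0],"grip":0.07},
    {"linear":[0,0,0],"delta_rot":[0,0,0],"grip":0.07},
    {"linear":[0,0,0],"delta_rot":[0,0,0],"grip":0.07},
    {"linear":[0,0,0],"delta_rot":[0,0,0],"grip":0.07},
    {"linear":[0,0,0],"delta_rot":[0,0,0],"grip":0.07},
    {"linear":[0,0,0],"delta_rot":[0,0,0],"grip":0.07},
    {"linear":[0,0,0],"delta_rot":[0,0,0],"grip":0.07},
    {"linear":[0,0,0],"delta_rot":[0,0,0],"grip":0.07},
    {"linear":[0,0,0],"delta_rot":[0,0,0],"grip":0.07},
    {"linear":[0,0,0],"delta_rot":[0,0,0],"grip":0.07}
  ]
}}

```text
t: 32.5
tool_pos: [0.4339, 0.0669, 0.2238]
tool_rot: [-0.583, 3.087, 0.0]
contact_force: [0.0, -1.1, -0.2]
opening: 0.0706
grip_force: 0.0
```

Call:
{"name": "jog_arm", "arguments": {
  "steps": [
    {"linear":[0,0,0],"delta_rot":[0,0,0],"grip":0.07},
    {"linear":[0,0,0],"delta_rot":[0,0,0],"grip":0.07},
    {"linear":[0,0,0],"delta_rot":[0,0,0],"grip":0.07},
    {"linear":[0,0,0],"delta_rot":[0,0,0],"grip":0.07},
    {"linear":[0,0,0],"delta_rot":[0,0,0],"grip":0.07},
    {"linear":[0,0,0],"delta_rot":[0,0,0],"grip":0.07},
    {"linear":[0,0,0],"delta_rot":[0,0,0],"grip":0.07},
    {"linear":[0,0,0],"delta_rot":[0,0,0],"grip":0.07},
    {"linear":[0,0,0],"delta_rot":[0,0,0],"grip":0.07},
    {"linear":[0,0,0],"delta_rot":[0,0,0],"grip":0.07}
  ]
}}

```text
t: 33.5
tool_pos: [0.4339, 0.0669, 0.2238]
tool_rot: [0.583, -3.087, 0.0]
contact_force: [-0.4, -0.3, -0.2]
opening: 0.07
grip_force: 0.0
```

Call:
{"name": "jog_arm", "arguments": {
  "steps": [
    {"linear":[0,0,0],"delta_rot":[0,0,0],"grip":0.07},
    {"linear":[0,0,0],"delta_rot":[0,0,0],"grip":0.07},
    {"linear":[0,0,0],"delta_rot":[0,0,0],"grip":0.07},
    {"linear":[0,0,0],"delta_rot":[0,0,0],"grip":0.07},
    {"linear":[0,0,0],"delta_rot":[0,0,0],"grip":0.07},
    {"linear":[0,0,0],"delta_rot":[0,0,0],"grip":0.07},
    {"linear":[0,0,0],"delta_rot":[0,0,0],"grip":0.07},
    {"linear":[0,0,0],"delta_rot":[0,0,0],"grip":0.07},
    {"linear":[0,0,0],"delta_rot":[0,0,0],"grip":0.07},
    {"linear":[0,0,0],"delta_rot":[0,0,0],"grip":0.07}
  ]
}}

```text
t: 34.5
tool_pos: [0.4338, 0.0669, 0.2238]
tool_rot: [0.583, -3.087, -0.0]
contact_force: [0.4, 0.7, -0.2]
opening: 0.0698
grip_force: 0.0
```

Call:
{"name": "jog_arm", "arguments": {
  "steps": [
    {"linear":[0,0,0],"delta_rot":[0,0,0],"grip":0.07},
    {"linear":[0,0,0],"delta_rot":[0,0,0],"grip":0.07},
    {"linear":[0,0,0],"delta_rot":[0,0,0],"grip":0.07},
    {"linear":[0,0,0],"delta_rot":[0,0,0],"grip":0.07},
    {"linear":[0,0,0],"delta_rot":[0,0,0],"grip":0.07},
    {"linear":[0,0,0],"delta_rot":[0,0,0],"grip":0.07},
    {"linear":[0,0,0],"delta_rot":[0,0,0],"grip":0.07},
    {"linear":[0,0,0],"delta_rot":[0,0,0],"grip":0.07},
    {"linear":[0,0,0],"delta_rot":[0,0,0],"grip":0.07},
    {"linear":[0,0,0],"delta_rot":[0,0,0],"grip":0.07}
  ]
}}

```text
t: 35.5
tool_pos: [0.4339, 0.0669, 0.2238]
tool_rot: [-0.583, 3.087, -0.0]
contact_force: [-1.0, -0.7, -1.2]
opening: 0.07
grip_force: 0.0
```

Call:
{"name": "jog_arm", "arguments": {
  "steps": [
    {"linear":[0,0,0],"delta_rot":[0,0,0],"grip":0.07},
    {"linear":[0,0,0],"delta_rot":[0,0,0],"grip":0.07},
    {"linear":[0,0,0],"delta_rot":[0,0,0],"grip":0.07},
    {"linear":[0,0,0],"delta_rot":[0,0,0],"grip":0.07},
    {"linear":[0,0,0],"delta_rot":[0,0,0],"grip":0.07},
    {"linear":[0,0,0],"delta_rot":[0,0,0],"grip":0.07},
    {"linear":[0,0,0],"delta_rot":[0,0,0],"grip":0.07},
    {"linear":[0,0,0],"delta_rot":[0,0,0],"grip":0.07},
    {"linear":[0,0,0],"delta_rot":[0,0,0],"grip":0.07},
    {"linear":[0,0,0],"delta_rot":[0,0,0],"grip":0.07}
  ]
}}

```text
t: 36.5
tool_pos: [0.4338, 0.0669, 0.2238]
tool_rot: [0.583, -3.087, -0.0]
contact_force: [-0.7, 0.3, -0.1]
opening: 0.0699
grip_force: 0.0
```

```bash
python3 -c "
from h import *
print(ctrl.get_obs()['t'],ctrl.finish_job())"
```

```text
the job is handed in; nothing more can be done
36.5 None
```

I hung the tray by its eye on the balance hook, with a dip of about 26 mm (roughly 0.2 kg), let go and withdrew the hand, then handed the job in at 36.5 s. The camera calls ran out just before I let go, so the final hang is not confirmed by a picture, and the hand-in returned no verdict.

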